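# Mount a specimen carrier on the cam lift and hold it raised

### The job

Pull the specimen carrier straight up off its rail, against the spring catch, and set it down (do not drop it) flat inside the rimmed tray of the cam lift, lengthwise along the tray. Let go of it, then swing the lift's lever up to where the tray stands highest, with the lever arm pointing straight up, and finish while still holding the lever there with the gripper: it springs back if released, and past the top the tray sinks again. Leave the jar, the brush and the finds box where they are.

Things in the scene. Friction and masses are not known exactly. Their poses are not given: they have to be found in the camera images.
- rail: aluminium clip rail fixed on the bench: base plate 220 x 90 x 6 mm, along its middle (own x) a bar 200 long x 24 wide, top 28 mm above the bench. Origin: centre of its underside on the bench. Sprung steel noses in the bar's sides catch the carrier's lips: pulling the carrier straight up 3 mm against 5 to 15 N frees it.
- carrier: loose grey saddle, 90 long (x) x 48 wide (y), 130 to 250 g. Flat top 30 mm above its feet; on it sherds at both ends (12 mm high) and amid them the grip block, 32 long (x) x 14 thick (y), 30 to 66 mm above the feet: pinch its thickness. Origin: underside centre, z up, same either way round. Starts straddling the rail, x along the rail's x, feet 6 mm above the bench; also stands on flat floors.
- stage: the cam lift, fixed on the bench: grey base 150 (own x) x 110 (own y) x 12 mm, an aluminium tray above it, the lever on its +y side. Origin: centre of the base's underside on the bench. The lever turns about a level axle along own y, 45 mm straight above the origin; a round cam on the axle pushes the tray up.
- deck_floor (a point): centre of the tray's inner floor (about 92 mm above the bench with the lever at rest, 15 mm higher at the top of the lift). The floor inside the rim is 114 (stage x) x 76 (stage y) mm, the rim 8 mm high. The tray moves only up and down.
- cam_lever (a joint): lever angle in rad: 0 at rest (stop), arm towards the stage's -x and 0.17 rad above level; grows as the arm swings up; at 1.40 the arm points straight up and the tray is highest; beyond it the tray sinks, stop at 2.1. A spring pulls it back to 0 all the way: 2 to 4 N at the grip at rest, 5 to 8 N at the top.
- lever_grip (a point): holding point on the lever's grip, a round steel bar (free-turning sleeve) 16 mm thick, 66 mm long, parallel to the stage's y, sticking out (+y) from the arm's end. On the bar's axis, 30 mm from its free end, 35 mm outside the arm's outer face, 100 mm from the stage's middle plane. Circles the axle at 100 mm radius: 62 mm above the bench at rest, 145 mm with the arm up.
- jar: closed amber glass jar, 54 mm in diameter, 75 mm high, standing beyond the work. Origin: centre of its underside. Leave alone.
- brush: brush lying on the bench to the right of the work. Leave alone.
- finds_box: open white plastic box 80 x 110 x 40 mm to the left of the work. Origin: centre of its underside. Leave alone.
Things that resemble listed ones, but are neither listed nor needed, are in the scene too. Several things look just like the rail: the one meant starts farthest to the robot's left.

How it is judged:
By the outcome, as a careful person would: the job done as asked, in the order asked, and still so for the second after the job is handed in, while the arm keeps its last pose, push and grip.
It also fails if it takes over 54 s, if anything falls off the work surface, if the arm or the gripper's body presses on something with over 40 N, if the wrist force passes 120 N, or if a joint passes its speed limit or range.

### The arm

A 6-joint arm with a two-finger parallel gripper is mounted at the origin on the work surface. World frame = base frame: x ahead of the robot, y to its left, z up, the work surface at z = 0. Lengths are in mm, angles in rad, forces in N, time in s.
With the tool pointing down it reaches from about 400 to 825 mm from the base axis. Payload 7 kg.
Tool frame: the origin (TCP) lies on the front face of the gripper's body, between the roots of the fingers; the fingertips stand 73 mm ahead of it and the grasp point (between the pads) lies 54 mm ahead of it (manip.hold_point_z is the distance from the TCP to the grasp point, in mm); z points along the fingers, y is the line along which they close (so a half turn about z gives the same grasp; the last joint's range is limited). The gripper opens to 85 mm and grips with 20 to 120 N. Pads are 22 mm wide; open, the fingers measure 114 mm over their backs; the gripper's body (76 mm by 85 mm) begins 54 mm behind the grasp point. The pads swing forward as they close: fully open they stand 13 mm farther back than shut.
Start: joints at [-1.051, 0.359, 0.012, 0, -1.224, -0.288], TCP at [155.042, -656.93, 303.902] pointing down, gripper open.
Joint ranges: [-3.07, 3.07], [-1.43, 2.12], [-1.02, 1.25], [-3.03, 1.67], [-3.05, -0], [-3.03, 3.03]. Speed limits (rad/s): [2.39, 2.39, 3.01, 3.14, 3.14, 3.14].

### API

Orientations are given as a unit quaternion [w, x, y, z].
In Python, from plant import manip, optics, ticket gives the robot as it stands.
- The arm moves only by the shell command python3 -m handwheel 'ROWS' [FORCE]. ROWS is a JSON object of lists of equal length, an entry for each row: "travel": the shift along the tool's x, y, z each as a share of 0.25 m, from -1 to 1, a list of three; "twist": the turn about the tool's z as a share of 45 degrees, from -1 to 1; "fingers": the opening, from 0 (shut) to 1 (fully open). In form: {"travel": [[x, y, z], ...], "twist": [twist, ...], "fingers": [fingers, ...]}. A call has 1 to 12 rows; each row is the pose to reach, as a shift and turn from the pose commanded when the call began, along the tool's axes at that moment; what a row does not reach only later rows make up. A row lasts 1/10 s, in which the tool goes at most 50 mm and 8.59 degrees, less where a joint would pass 70% of its speed; a pose out of reach is approached as far as the arm can. A call with a number of a shift or a turn outside -1 to 1 is refused whole. A call with a gripper value outside its range is refused whole. The fingers move at their own pace and stop on an object; FORCE is the grip in N (left out, the last holds). Time passes only in rows, so rows that repeat a pose let the fingers close. It gives the time, the measured TCP pose, the force, the opening and the grip force at its end, in the units of the state.
- manip.sense(): the state, without advancing time (a new reading comes with each control period).
- optics.get_image(name): name is "scene" or "top"; returns the picture (420x560x3 uint8, red, green, blue); there is no depth.
- optics.get_calibration(name): a dict with "camera_matrix" (3x3 intrinsics, pixels), "dist_coeffs" ([k1, k2, p1, p2, k3] as OpenCV has them; the pictures are not rectified), "cam_to_world" (4x4, takes a point from camera to world coordinates). Camera axes: x right, y down, z forward; pixel columns grow to the right and rows downward; lengths in mm; the calibration is good to about 2 mm. A picture is of the moment at which its call begins. get_calibration takes no time and is no camera call.
- ticket.sign_off(): hands the job in; it is judged then, once.
Trained networks look in the newest picture that a camera, given by its name, has taken for a name from the list of things; names that differ only in an ending like _2 or _b are one class to them, and where a whole thing is asked for, a point or a joint stands for the part that bears it (a point fixed in the world has none). Each returns a list of dicts, best first, with "confidence" (0 to 1); they miss things now and then, are a little off and sometimes report something else, mostly with a low value. They report only what shows in the picture. A call takes as long as a camera call. They do not tell look-alikes from the thing itself.
- optics.boxes_of(thing, camera): "bbox" ([left, top, right, bottom] in pixels, round what is visible of it).
The state is a dict: "clock": time; "joint_pos": joint angles; "dq": joint speeds; "tau": joint torques, N m; "eef_pos": TCP position; "eef_rot": TCP orientation; "wrist_force": force on the tool from outside, world axes, zero at the start; "moment": the same for the moment, N m; "finger_gap": finger opening in mm; "gripper_force": force on a finger pad.
Only numpy, scipy, OpenCV 4.12 (cv2) and the standard library are available. Lean on these libraries where they do the work, as an engineer would, in place of code of your own. Each camera call takes 0.05 s, during which the arm holds its last target. There are 200 camera calls.

## Working session

There is one attempt and no reset: what is moved stays moved. The work goes in short steps, Python scripts to look and compute and a shell command to move; the robot and the scene stay as the last step left them, time stands still between calls to the robot, and variables do not carry over. Pictures are saved under pics/ and viewed, at most 10 in all, crops included, and the job is handed in when it is done.

```bash
mkdir -p pics; ls; python3 - <<'E'
from plant import manip, optics
import cv2, numpy as np
np.set_printoptions(precision=3,suppress=True)
for n in("scene","top"):
    im=optics.get_image(n); cv2.imwrite(f"pics/{n}0.png",im[:,:,::-1])
    c=optics.get_calibration(n); print(n,c["camera_matrix"],c["dist_coeffs"],c["cam_to_world"])
    for t in("rail","carrier","stage","cam_lever","jar","brush","finds_box"):
        print(t,[(np.round(b["bbox"]).tolist(),round(b["confidence"],2)) for b in optics.boxes_of(t,n)])
s=manip.sense();print(s)
E
```

```text
pics
scene [[544.219   0.    281.282]
 [  0.    544.219 215.564]
 [  0.      0.      1.   ]] [-0.213  0.     0.     0.     0.   ] [[  -0.456    0.518   -0.724 1645.215]
 [   0.889    0.246   -0.385  615.046]
 [  -0.022   -0.82    -0.573  954.012]
 [   0.       0.       0.       1.   ]]
rail [([202.0, 165.0, 266.0, 202.0], 0.98), ([197.0, 209.0, 261.0, 258.0], 0.76)]
carrier [([218.0, 209.0, 250.0, 243.0], 0.64), ([383.0, 276.0, 435.0, 318.0], 0.57)]
stage [([295.0, 220.0, 380.0, 291.0], 0.92)]
cam_lever [([339.0, 232.0, 379.0, 262.0], 0.72)]
jar [([218.0, 256.0, 241.0, 288.0], 0.72), ([295.0, 223.0, 379.0, 289.0], 0.58), ([382.0, 278.0, 434.0, 318.0], 0.17)]
brush [([124.0, 201.0, 179.0, 237.0], 0.75)]
finds_box [([382.0, 276.0, 434.0, 320.0], 0.65), ([293.0, 221.0, 381.0, 289.0], 0.53)]
top [[414.203   0.    279.905]
 [  0.    414.203 208.356]
 [  0.      0.      1.   ]] [-0.017  0.     0.     0.     0.   ] [[  -0.028   -0.998    0.051  484.462]
 [  -1.       0.028    0.011   15.07 ]
 [  -0.012   -0.05    -0.999 1182.46 ]
 [   0.       0.       0.       1.   ]]
rail [([362.0, 242.0, 409.0, 325.0], 0.82), ([309.0, 149.0, 349.0, 228.0], 0.77)]
carrier [([322.0, 174.0, 340.0, 214.0], 0.62)]
stage [([178.0, 161.0, 248.0, 225.0], 0.55)]
cam_lever [([178.0, 182.0, 205.0, 228.0], 0.53)]
jar [([281.0, 114.0, 300.0, 137.0], 0.74)]
brush [([408.0, 136.0, 438.0, 207.0], 0.89)]
finds_box [([115.0, 161.0, 161.0, 192.0], 0.65)]
{'clock': 0.8, 'joint_pos': array([-1.051,  0.359,  0.012, -0.   , -1.224, -0.288]), 'dq': array([-0.   ,  0.   , -0.   , -0.001, -0.   ,  0.   ]), 'tau': array([  0.   , -58.288,  29.365,   6.941,  -0.   ,  -0.   ]), 'eef_pos': array([ 155.044, -656.936,  303.898]), 'eef_rot': array([ 0.   , -0.116,  0.993, -0.   ]), 'wrist_force': array([ 0.244, -0.304,  0.658]), 'moment': array([ 0.016,  0.033, -0.024]), 'gripper_force': 0.0, 'finger_gap': 85.23239447094923}
```

```bash
python3 - <<'E'
import cv2
a=cv2.imread("pics/top0.png")[90:340,100:450]; cv2.imwrite("pics/t1.png",cv2.resize(a,(800,571),interpolation=cv2.INTER_CUBIC))
a=cv2.imread("pics/scene0.png")[140:330,180:440]; cv2.imwrite("pics/s1.png",cv2.resize(a,(780,570),interpolation=cv2.INTER_CUBIC))
E
```

```text
(no output)
```

View pics/t1.png

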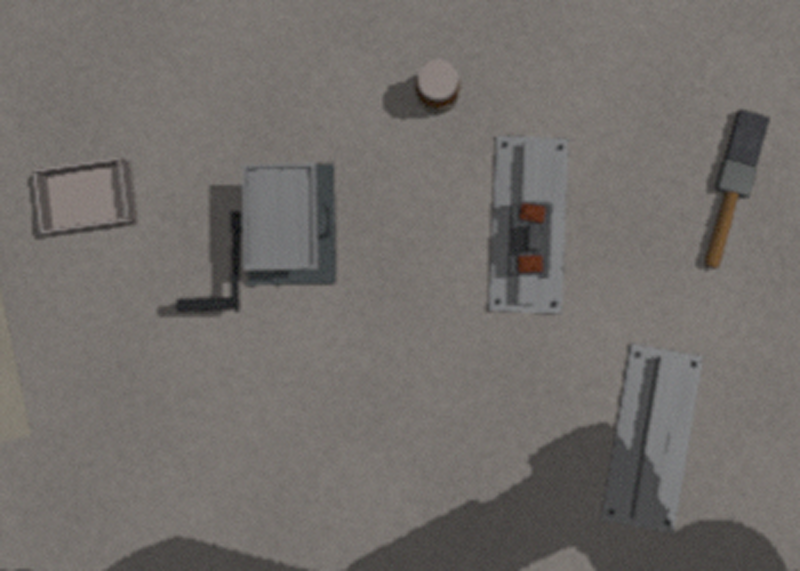

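View pics/s1.png

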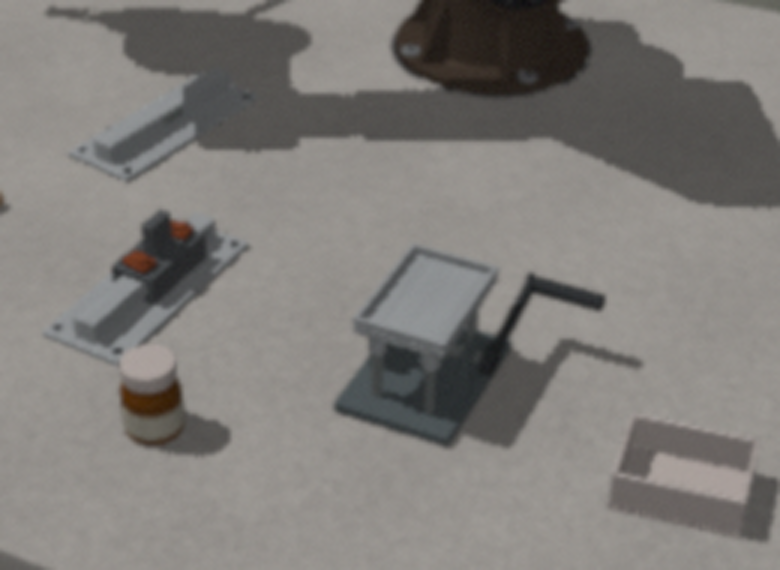

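The top view shows:
- The target rail and carrier at crop (530,238), with the other rail, empty, at (655,435).
- The stage, almost axis-aligned, with tray corners around (246,167)–(312,270).
- The lever grip running from (178,305) to (237,303), pointing to −x on the +y side.

The scene view agrees: the grip block top is at about (160,218) and the lever bar runs (532,282)–(602,300).

```bash
cat > h.py <<'E'
import numpy as np, cv2
from scipy.spatial.transform import Rotation as R
from plant import manip, optics
np.set_printoptions(precision=3,suppress=True)
def px2w(cam,uv,z):
    c=optics.get_calibration(cam); T=np.array(c["cam_to_world"])
    p=cv2.undistortPoints(np.array(uv,float).reshape(-1,1,2),np.array(c["camera_matrix"]),np.array(c["dist_coeffs"])).reshape(-1,2)
    d=np.c_[p,np.ones(len(p))]@T[:3,:3].T; o=T[:3,3]
    return o+d*((z-o[2])/d[:,2])[:,None]
def go(target,yaw=None):
    """shares for TCP target; yaw = world angle of tool y (mod pi)"""
    s=manip.sense(); q=s["eef_rot"]; M=R.from_quat([q[1],q[2],q[3],q[0]]).as_matrix()
    out=M.T@(np.array(target)-s["eef_pos"])/250
    tw=None
    if yaw is not None:
        a=np.arctan2(M[1,1],M[0,1]); d=(yaw-a+np.pi/2)%np.pi-np.pi/2; tw=-d/(np.pi/4)
    print("pos",s["eef_pos"],"j",s["joint_pos"],"F",s["wrist_force"],"share",out,"twist",tw)
E
python3 - <<'E'
from h import *
t=lambda l:[(100+x/2.2857,90+y/2.2857) for x,y in l]
c=lambda l:[(180+x/3,140+y/3) for x,y in l]
P=px2w("top",t([(504,145),(561,147),(497,301),(553,304)]),6); print("rail bolts",P[:,:2],P.mean(0))
d=(P[0]+P[1]-P[2]-P[3]);print("yaw",np.arctan2(d[1],d[0]))
print("block top T",px2w("top",t([(521,238)]),72),"S",px2w("scene",c([(159,218)]),72))
print("sherds T",px2w("top",t([(534,212),(531,264)]),46))
P=px2w("top",t([(246,167),(313,167),(311,271),(247,271)]),100);print("tray T",P,P.mean(0))
P=px2w("scene",c([(418,249),(497,268),(441,342),(356,323)]),100);print("tray S",P,P.mean(0))
print("base right T",px2w("top",t([(333,164),(335,283)]),12))
print("grip T",px2w("top",t([(178,305),(238,303)]),62)); print("grip S",px2w("scene",c([(603,300),(530,283)]),62))
P=px2w("scene",c([(340,405),(450,440)]),12);print("base far S",P)
E
```

```text
rail bolts [[ 698.194  -92.8  ]
 [ 693.577 -163.945]
 [ 503.344  -77.712]
 [ 497.676 -146.978]] [ 598.197 -120.359    6.   ]
yaw -0.08184978112963524
block top T [[ 575.465 -103.071   72.   ]] S [[ 576.916 -110.193   72.   ]]
sherds T [[ 608.538 -122.534   46.   ]
 [ 545.951 -116.777   46.   ]]
tray T [[664.482 214.028 100.   ]
 [662.141 136.568 100.   ]
 [542.158 141.544 100.   ]
 [544.244 215.113 100.   ]] [603.256 176.813 100.   ]
tray S [[552.952 148.627 100.   ]
 [549.284 223.133 100.   ]
 [665.509 219.439 100.   ]
 [672.944 144.771 100.   ]] [610.172 183.993 100.   ]
base right T [[679.602 121.397  12.   ]
 [531.127 122.397  12.   ]]
grip T [[508.247 305.105  62.   ]
 [508.641 233.569  62.   ]]
grip S [[504.715 309.906  62.   ]
 [509.028 241.362  62.   ]]
base far S [[682.793 133.789  12.   ]
 [683.003 238.153  12.   ]]
```

```bash
python3 -c "
from h import *
go([577,-118,220],1.489)"
```

```text
pos [ 155.044 -656.936  303.898] j [-1.051  0.359  0.012 -0.    -1.224 -0.288] F [ 0.244 -0.304  0.658] share [-2.138  1.71   0.336] twist 0.39923687556126564
```

```bash
python3 -m handwheel '{"travel":[[-0.2,0.16,0],[-0.4,0.32,0],[-0.6,0.48,0],[-0.8,0.64,0],[-0.9,0.72,0],[-0.9,0.72,0]],"twist":[0,0,0,0,0,0],"fingers":[1,1,1,1,1,1]}'
python3 -m handwheel '{"travel":[[-0.16,0.12,0],[-0.32,0.26,0],[-0.48,0.38,0],[-0.64,0.51,0],[-0.8,0.64,0],[-0.9,0.72,0],[-0.9,0.72,0]],"twist":[0.05,0.1,0.2,0.3,0.4,0.4,0.4],"fingers":[1,1,1,1,1,1,1]}'
python3 -c "
from h import *
go([577,-118,220],1.489)"
```

```text
clock: 1.4
eef_pos: [333.9, -428.0, 304.3]
eef_rot: [0.0, -0.116, 0.993, -0.0]
wrist_force: [0.4, -0.7, -0.7]
finger_gap: 85.7
gripper_force: 0.0
clock: 2.1
eef_pos: [512.8, -200.0, 303.9]
eef_rot: [0.0, 0.039, 0.999, 0.0]
wrist_force: [0.8, -0.4, 0.4]
finger_gap: 85.4
gripper_force: 0.0
pos [ 512.828 -200.031  303.889] j [-0.016  0.154 -0.265 -0.    -1.151 -1.633] F [ 0.806 -0.383  0.355] share [-0.23   0.347  0.336] twist 0.004358299363618285
```

```bash
python3 -m handwheel '{"travel":[[-0.12,0.17,0.1],[-0.23,0.347,0.2],[-0.23,0.347,0.336],[-0.23,0.347,0.336]],"twist":[0,0,0,0],"fingers":[1,1,1,1]}'
python3 - <<'E'
from h import *
go([577,-118,114],1.489)
a=optics.get_image("scene")[190:280,180:290]; b=optics.get_image("top")[140:240,290:400]
f=lambda a,w,h:cv2.resize(a[:,:,::-1],(w,h),interpolation=cv2.INTER_CUBIC)
cv2.imwrite("pics/c2.png",np.hstack([f(a,396,324),f(b,396,324)]))
E
```

```text
clock: 2.5
eef_pos: [573.0, -120.0, 214.6]
eef_rot: [-0.004, 0.041, 0.999, 0.0]
wrist_force: [-1.4, -0.2, -0.2]
finger_gap: 85.9
gripper_force: 0.0
pos [ 573.033 -119.985  214.599] j [ 0.127  0.29  -0.305 -0.002 -0.984 -1.777] F [-1.447 -0.178 -0.181] share [-0.019  0.009  0.402] twist 0.0007902954621833191
```

View pics/c2.png

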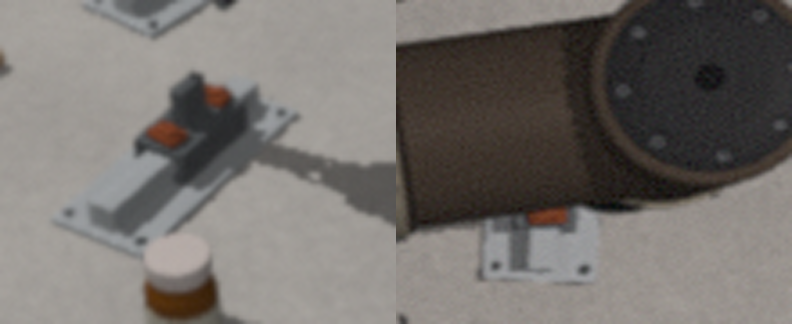

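The scene view, with the gripper above its frame, confirms the carrier is still on the rail, with the block top at crop (187,82). I'll go down on it and close gently.

```bash
python3 -m handwheel '{"travel":[[-0.019,-0.01,0.15],[-0.019,0.016,0.28],[-0.019,0.016,0.36],[-0.019,0.016,0.4],[-0.019,0.016,0.4],[-0.019,0.016,0.4]],"twist":[0,0,0,0,0,0],"fingers":[1,1,1,1,1,1]}'
python3 -m handwheel '{"travel":[[0,0,0],[0,0,0],[0,0,0],[0,0,0],[0,0,0],[0,0,0]],"twist":[0,0,0,0,0,0],"fingers":[0.3,0.3,0.3,0.3,0.3,0.3]}' 20
python3 - <<'E'
from h import *
go([577,-116,114],1.489)
a=optics.get_image("scene")[170:270,180:290]; b=optics.get_image("top")[140:240,290:400]
f=lambda a,w,h:cv2.resize(a[:,:,::-1],(w,h),interpolation=cv2.INTER_CUBIC)
cv2.imwrite("pics/c3.png",f(a,660,600))
E
```

```text
clock: 3.2
eef_pos: [580.7, -118.4, 121.7]
eef_rot: [0.001, 0.041, 0.999, -0.0]
wrist_force: [-0.3, 0.3, 0.8]
finger_gap: 85.5
gripper_force: 0.0
clock: 3.8
eef_pos: [579.8, -117.8, 119.9]
eef_rot: [-0.0, 0.041, 0.999, -0.0]
wrist_force: [0.3, -0.6, 0.2]
finger_gap: 26.3
gripper_force: 0.0
pos [ 579.807 -117.817  119.889] j [ 0.13   0.403 -0.394  0.    -0.774 -1.783] F [ 0.315 -0.62   0.199] share [0.012 0.006 0.024] twist -0.0005933579715101333
```

View pics/c3.png

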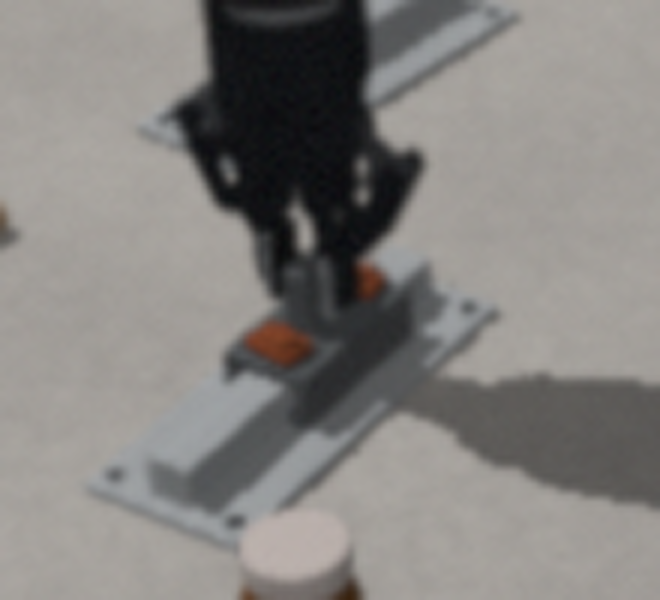

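The fingers straddle the block, with a pad on each side at crop (270,265) and (340,285). Next I'll lower 5 mm and close.

```bash
python3 -m handwheel '{"travel":[[0.012,0,0.02],[0.012,0,0.024],[0.012,0,0.024],[0.012,0,0.024],[0.012,0,0.024],[0.012,0,0.024],[0.012,0,0.024]],"twist":[0,0,0,0,0,0,0],"fingers":[0.3,0.3,0,0,0,0,0]}' 30
python3 -m handwheel '{"travel":[[0,0,0],[0,0,0],[0,0,0]],"twist":[0,0,0],"fingers":[0,0,0]}' 60
```

```text
clock: 4.6
eef_pos: [576.8, -117.6, 113.9]
eef_rot: [0.0, 0.041, 0.999, 0.0]
wrist_force: [0.1, 0.0, -2.2]
finger_gap: 13.1
gripper_force: 33.2
clock: 4.9
eef_pos: [576.8, -117.6, 113.9]
eef_rot: [0.0, 0.041, 0.999, 0.0]
wrist_force: [0.4, -0.1, -1.8]
finger_gap: 12.8
gripper_force: 63.0
```

Gripped with almost no side force, so the top-camera position is good. Now I'll pull straight up.

```bash
python3 -m handwheel '{"travel":[[0,0,-0.006],[0,0,-0.012],[0,0,-0.02],[0,0,-0.03],[0,0,-0.04],[0,0,-0.06],[0,0,-0.1],[0,0,-0.16],[0,0,-0.16]],"twist":[0,0,0,0,0,0,0,0,0],"fingers":[0,0,0,0,0,0,0,0,0]}'
python3 - <<'E'
from h import *
go([604,177,250],np.pi/2)
E
```

```text
clock: 5.8
eef_pos: [578.4, -117.8, 156.9]
eef_rot: [0.002, 0.041, 0.999, -0.0]
wrist_force: [0.6, -0.2, -1.0]
finger_gap: 13.3
gripper_force: 63.3
pos [ 578.394 -117.757  156.878] j [ 0.131  0.353 -0.367  0.001 -0.846 -1.784] F [ 0.566 -0.232 -1.042] share [-0.008  1.184 -0.372] twist -0.10416089373325796
```

```bash
python3 -m handwheel '{"travel":[[0,0,-0.1],[0,0,-0.2],[0,0.05,-0.3],[0,0.15,-0.37],[0,0.27,-0.37],[0,0.4,-0.37],[0,0.53,-0.37],[0,0.66,-0.37],[0,0.74,-0.37],[0,0.8,-0.37],[0,0.8,-0.37]],"twist":[0,0,0,0,0,0,0,0,0,0,0],"fingers":[0,0,0,0,0,0,0,0,0,0,0]}'
python3 - <<'E'
from h import *
go([604,177,250],np.pi/2)
E
```

```text
clock: 6.9
eef_pos: [593.4, 83.1, 246.3]
eef_rot: [0.0, 0.04, 0.999, 0.0]
wrist_force: [0.0, -0.8, -1.9]
finger_gap: 12.8
gripper_force: 63.2
pos [593.446  83.136 246.309] j [ 0.465  0.278 -0.241 -0.    -1.051 -2.117] F [ 0.045 -0.814 -1.865] share [-0.012  0.378 -0.015] twist -0.10284151326926892
```

```bash
python3 -m handwheel '{"travel":[[0,0.1,0],[-0.01,0.2,0],[-0.012,0.3,0],[-0.012,0.36,0],[-0.012,0.378,0],[-0.012,0.378,0],[-0.012,0.378,0]],"twist":[-0.03,-0.06,-0.1,-0.103,-0.103,-0.103,-0.103],"fingers":[0,0,0,0,0,0,0]}'
python3 - <<'E'
from h import *
go([604,177,203],np.pi/2)
a=optics.get_image("scene")[120:310,220:440]; b=optics.get_image("top")[130:250,150:270]
f=lambda a,w,h:cv2.resize(a[:,:,::-1],(w,h),interpolation=cv2.INTER_CUBIC)
cv2.imwrite("pics/c4.png",f(a,660,570))
E
```

```text
clock: 7.6
eef_pos: [603.9, 174.7, 246.3]
eef_rot: [-0.0, 0.001, 1.0, -0.0]
wrist_force: [0.1, -0.4, -1.4]
finger_gap: 13.4
gripper_force: 63.2
pos [603.89  174.747 246.328] j [ 0.592  0.325 -0.175  0.    -1.072 -2.165] F [ 0.084 -0.388 -1.41 ] share [-0.     0.009  0.173] twist -0.0030278870745926107
```

View pics/c4.png

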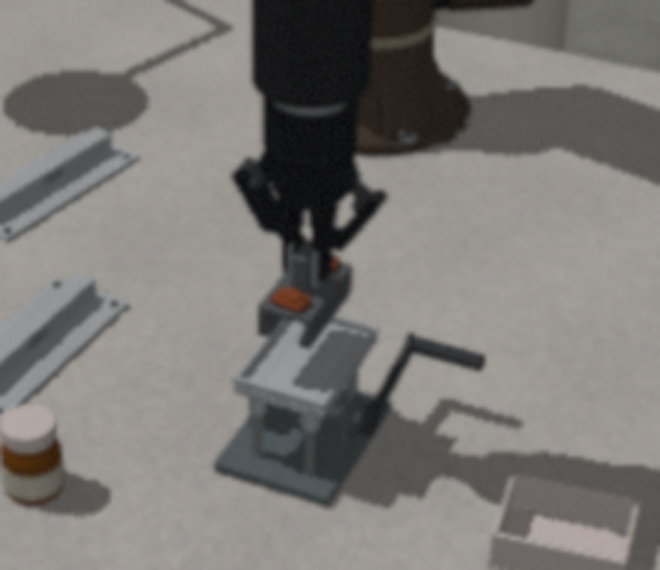

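The carrier is gripped level above the tray, with its front end at crop (260–345,310). I'll use the carrier's known pose to check the scene camera's offset against the tray corners.

```bash
python3 - <<'E'
from h import *
c=lambda l:[(220+x/3-.33,120+y/3-.33) for x,y in l]
P=px2w("scene",c([(300,317),(379,331),(325,411),(237,386)]),100);print("tray S",P[:,:2],P.mean(0))
P=px2w("scene",c([(260,333),(306,343)]),138.4);print("carrier front S",P,P.mean(0),"expect 649,175")
print("sherd front S",px2w("scene",c([(291,299)]),178))
E
```

```text
tray S [[562.328 153.765]
 [551.675 225.038]
 [674.081 225.835]
 [675.396 145.96 ]] [615.87  187.649 100.   ]
carrier front S [[646.292 153.473 138.4  ]
 [642.517 193.905 138.4  ]] [644.404 173.689 138.4  ] expect 649,175
sherd front S [[641.404 179.046 178.   ]]
```

```bash
python3 - <<'E'
from h import *
def proj(cam,P):
    c=optics.get_calibration(cam);T=np.linalg.inv(np.array(c["cam_to_world"]))
    return cv2.projectPoints(np.array(P,float),cv2.Rodrigues(T[:3,:3])[0],T[:3,3],np.array(c["camera_matrix"]),np.array(c["dist_coeffs"]))[0].reshape(-1,2)
S=8
out=[]
for cam,(x0,y0,w,h) in (("top",(175,155,50,75)),("scene",(292,215,50,75))):
    w=w if cam=="top" else 50
for cam,(x0,y0,w,h) in (("top",(172,155,80,75)),("scene",(290,215,95,80))):
    S=4.2
    im=cv2.imread(f"pics/{cam}0.png")[y0:y0+h,x0:x0+w]
    im=cv2.resize(im,(400,int(h*400/w)),interpolation=cv2.INTER_CUBIC);k=400/w
    raw=im.copy()
    def rect(hx,hy,z,col):
        p=proj(cam,[[604+a*hx,177+b*hy,z] for a,b in((1,1),(1,-1),(-1,-1),(-1,1))])
        cv2.polylines(im,[np.int32(((p-[x0,y0]+.5)*k-.5).round())],True,col,1)
    rect(75,55,12,(0,255,0)); rect(57,38,100,(0,0,255)); rect(57,38,92,(255,128,0))
    p=proj(cam,[[604-98.6,177+64,62],[604-98.6,177+130,62]])
    cv2.polylines(im,[np.int32(((p-[x0,y0]+.5)*k-.5).round())],False,(0,255,255),1)
    out.append(np.vstack([im]))
    H=im.shape[0]
m=max(o.shape[0] for o in out)
cv2.imwrite("pics/ov.png",np.hstack([cv2.copyMakeBorder(o,0,m-o.shape[0],0,0,cv2.BORDER_CONSTANT) for o in out]))
E
```

```text
(no output)
```

View pics/ov.png

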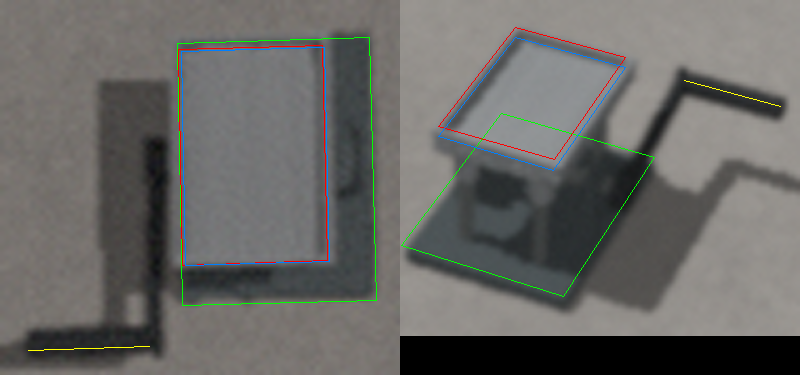

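Overlay: the model at (604,177) sits about 5 mm short in x, and slightly short in y, in both views. The base's bottom corner is at (570,310) against the modelled (565,296), and the lever bar at row 338 against 348. I'll use (609,179) and lower slowly.

```bash
python3 -m handwheel '{"travel":[[-0.01,0.01,0],[-0.02,0.018,0.03],[-0.02,0.018,0.08],[-0.02,0.018,0.12],[-0.02,0.018,0.14],[-0.02,0.018,0.14],[-0.02,0.018,0.14]],"twist":[0,0,0,0,0,0,0],"fingers":[0,0,0,0,0,0,0]}'
python3 - <<'E'
from h import *
go([609,179,200],np.pi/2)
a=optics.get_image("scene")[190:300,270:390]
cv2.imwrite("pics/c5.png",cv2.resize(a[:,:,::-1],(654,600),interpolation=cv2.INTER_CUBIC))
E
```

```text
clock: 8.4
eef_pos: [609.1, 180.2, 211.3]
eef_rot: [-0.0, 0.001, 1.0, -0.0]
wrist_force: [0.1, 0.0, -0.6]
finger_gap: 13.0
gripper_force: 63.2
pos [609.109 180.158 211.286] j [ 0.594  0.365 -0.202  0.    -1.004 -2.167] F [ 0.141  0.036 -0.649] share [ 0.    -0.005  0.045] twist -0.001655887276017707
```

View pics/c5.png

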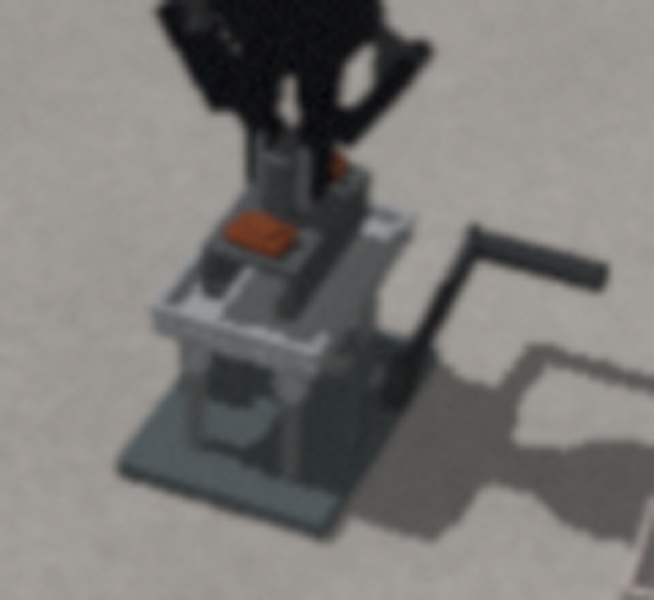

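The carrier hovers about 11 mm above the floor and sits roughly centred. The front feet are at crop (205,290) and (290,318), and the front rim runs from (155,310) to (325,345). Now I'll lower to contact.

```bash
python3 -m handwheel '{"travel":[[0,-0.002,0.01],[0,-0.004,0.02],[0,-0.004,0.028],[0,-0.004,0.034],[0,-0.004,0.038],[0,-0.004,0.038],[0,-0.004,0.038]],"twist":[0,0,0,0,0,0,0],"fingers":[0,0,0,0,0,0,0]}'
python3 -m handwheel '{"travel":[[0,0,0.004],[0,0,0.006],[0,0,0.006],[0,0,0.006]],"twist":[0,0,0,0],"fingers":[0,0,0,0]}'
```

```text
clock: 9.15
eef_pos: [609.1, 179.2, 201.9]
eef_rot: [0.0, 0.001, 1.0, 0.0]
wrist_force: [0.3, -0.7, -1.6]
finger_gap: 13.1
gripper_force: 63.2
clock: 9.55
eef_pos: [609.0, 179.1, 200.4]
eef_rot: [0.0, 0.001, 1.0, 0.0]
wrist_force: [-0.1, 0.4, -1.9]
finger_gap: 12.9
gripper_force: 63.2
```

```bash
python3 -m handwheel '{"travel":[[0,0,0.003],[0,0,0.006],[0,0,0.006],[0,0,0.006]],"twist":[0,0,0,0],"fingers":[0,0,0,0]}'
```

```text
clock: 9.95
eef_pos: [609.1, 179.2, 199.3]
eef_rot: [0.0, 0.001, 1.0, 0.0]
wrist_force: [-1.0, 0.0, 2.6]
finger_gap: 13.4
gripper_force: 63.8
```

Contact at TCP z 199.3, as expected. I'll release and rise.

```bash
python3 -m handwheel '{"travel":[[0,0,0],[0,0,0],[0,0,0],[0,0,0],[0,0,-0.1],[0,0,-0.25],[0,0,-0.4],[0,0,-0.4]],"twist":[0,0,0,0,0,0,0,0],"fingers":[0.6,0.6,0.6,0.6,0.6,0.8,1,1]}'
python3 - <<'E'
from h import *
go([510,279,250],0)
a=optics.get_image("scene")[190:300,270:390]
cv2.imwrite("pics/c6.png",cv2.resize(a[:,:,::-1],(654,600),interpolation=cv2.INTER_CUBIC))
E
```

```text
clock: 10.75
eef_pos: [611.2, 179.8, 305.1]
eef_rot: [0.004, 0.0, 1.0, 0.002]
wrist_force: [0.1, -0.0, 0.1]
finger_gap: 85.3
gripper_force: 0.0
pos [611.167 179.815 305.148] j [ 0.593  0.292 -0.083  0.002 -1.187 -2.165] F [ 0.052 -0.012  0.112] share [0.407 0.396 0.218] twist 1.9991132257243733
```

View pics/c6.png

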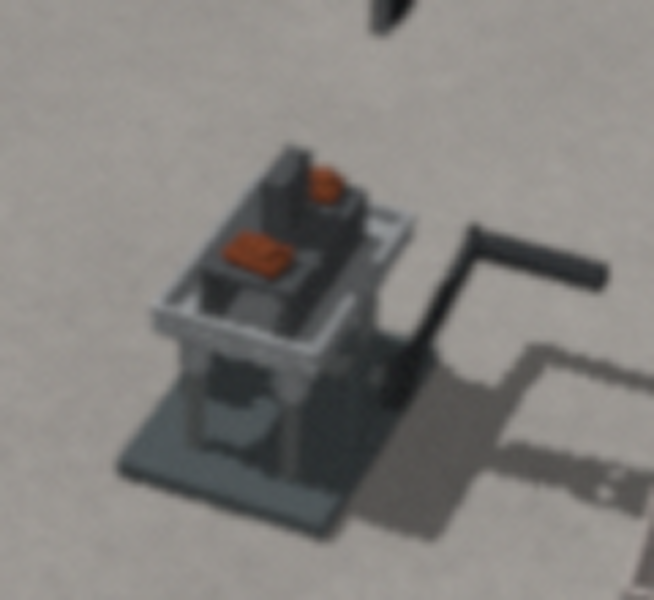

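The carrier sits flat and lengthwise inside the rim. The lever bar runs from crop (478,240) to (605,275). Next I'll go above the lever grip while turning 90°.

```bash
python3 -m handwheel '{"travel":[[0.08,0.08,0],[0.16,0.16,0],[0.24,0.24,0],[0.32,0.32,0],[0.4,0.39,0],[0.407,0.396,0],[0.407,0.396,0]],"twist":[-0.16,-0.34,-0.52,-0.7,-0.88,-1,-1],"fingers":[1,1,1,1,1,1,1]}'
python3 -m handwheel '{"travel":[[0,0,0],[0,0,0.04],[0,0,0.1],[0,0,0.16],[0,0,0.22],[0,0,0.22],[0,0,0.22]],"twist":[-0.18,-0.36,-0.54,-0.72,-0.9,-1,-1],"fingers":[1,1,1,1,0.7,0.7,0.7]}'
python3 - <<'E'
from h import *
go([510,279,116],0)
E
```

```text
clock: 11.5
eef_pos: [506.6, 278.8, 298.2]
eef_rot: [-0.0, -0.383, 0.924, -0.0]
wrist_force: [0.4, 0.1, -1.1]
finger_gap: 85.2
gripper_force: 0.0
clock: 12.2
eef_pos: [507.6, 277.5, 242.7]
eef_rot: [-0.001, -0.706, 0.709, -0.0]
wrist_force: [0.1, -0.4, 0.1]
finger_gap: 60.0
gripper_force: 0.0
pos [507.566 277.535 242.746] j [ 0.838  0.25  -0.29  -0.    -1.033 -0.842] F [ 0.11  -0.386  0.122] share [-0.007 -0.01   0.507] twist -0.00506885377606515
```

```bash
python3 -m handwheel '{"travel":[[-0.007,-0.01,0.12],[-0.007,-0.01,0.25],[-0.007,-0.01,0.37],[-0.007,-0.01,0.45],[-0.007,-0.01,0.49],[-0.007,-0.01,0.507],[-0.007,-0.01,0.507],[-0.007,-0.01,0.507]],"twist":[0,0,0,0,0,0,0,0],"fingers":[0.7,0.7,0.7,0.7,0.7,0.7,0.7,0.7]}'
python3 -m handwheel '{"travel":[[0,0,0],[0,0,0],[0,0,0],[0,0,0],[0,0,0]],"twist":[0,0,0,0,0],"fingers":[0.35,0.35,0.35,0.35,0.35]}' 20
python3 - <<'E'
from h import *
go([510,279,116],0)
a=optics.get_image("scene")[180:290,290:410]
cv2.imwrite("pics/c7.png",cv2.resize(a[:,:,::-1],(654,600),interpolation=cv2.INTER_CUBIC))
E
```

```text
clock: 13.0
eef_pos: [510.5, 280.5, 118.2]
eef_rot: [0.001, -0.706, 0.708, -0.0]
wrist_force: [-0.0, 0.7, 0.4]
finger_gap: 60.0
gripper_force: 0.0
clock: 13.5
eef_pos: [510.0, 280.0, 117.3]
eef_rot: [0.0, -0.707, 0.708, -0.0]
wrist_force: [-0.1, -0.7, -0.1]
finger_gap: 30.0
gripper_force: 0.0
pos [509.968 280.032 117.268] j [ 0.838  0.393 -0.419  0.    -0.758 -0.84 ] F [-0.071 -0.709 -0.134] share [ 0.004 -0.     0.005] twist -0.0019399489698537387
```

View pics/c7.png

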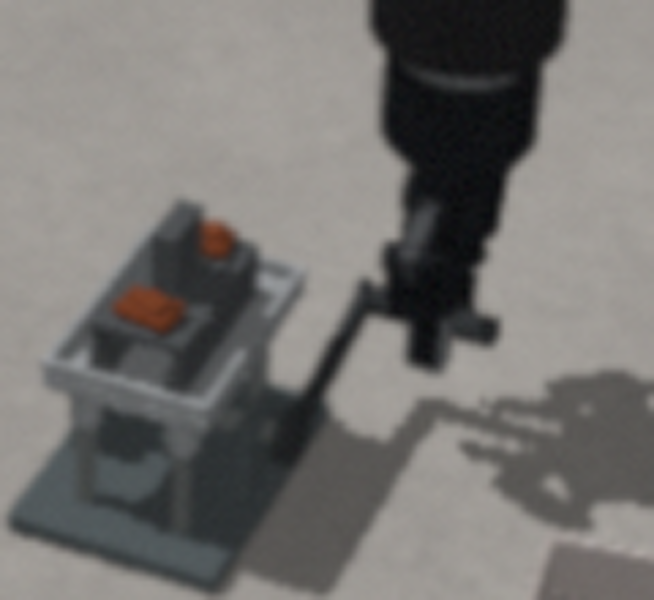

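The fingers straddle the bar at mid-length, with the tip at crop (428,355) and the bar's end at (490,328). Closing gently.

```bash
python3 -m handwheel '{"travel":[[0,0,0.005],[0,0,0.005],[0,0,0.005],[0,0,0.005],[0,0,0.005]],"twist":[0,0,0,0,0],"fingers":[0,0,0,0,0]}' 20
python3 -m handwheel '{"travel":[[0,0,0],[0,0,0],[0,0,0]],"twist":[0,0,0],"fingers":[0,0,0]}' 50
```

```text
clock: 14.05
eef_pos: [508.6, 280.1, 115.5]
eef_rot: [-0.001, -0.706, 0.708, 0.001]
wrist_force: [-8.0, 2.8, 3.1]
finger_gap: 15.1
gripper_force: 21.6
clock: 14.35
eef_pos: [508.5, 280.1, 115.5]
eef_rot: [-0.001, -0.706, 0.708, 0.001]
wrist_force: [-7.9, 3.0, 3.2]
finger_gap: 14.4
gripper_force: 48.6
```

```bash
python3 -m handwheel '{"travel":[[0,0.004,0],[0,0.008,0],[0,0.008,0],[0,0.008,0]],"twist":[0,0,0,0],"fingers":[0,0,0,0]}' 60
```

```text
clock: 14.75
eef_pos: [508.1, 280.1, 115.8]
eef_rot: [0.0, -0.707, 0.708, -0.0]
wrist_force: [0.9, -0.7, -0.5]
finger_gap: 14.0
gripper_force: 58.5
```

```bash
python3 -m handwheel '{"travel":[[0,-0.008,-0.036],[0,-0.018,-0.069],[0,-0.032,-0.101],[0,-0.048,-0.132],[0,-0.067,-0.162],[0,-0.088,-0.19],[0,-0.111,-0.215],[0,-0.137,-0.239],[0,-0.137,-0.239],[0,-0.137,-0.239]],"twist":[0,0,0,0,0,0,0,0,0,0],"fingers":[0,0,0,0,0,0,0,0,0,0]}' 60
```

```text
clock: 15.75
eef_pos: [541.9, 279.9, 175.4]
eef_rot: [-0.0, -0.706, 0.708, 0.0]
wrist_force: [1.1, 1.6, -7.9]
finger_gap: 14.1
gripper_force: 58.7
```

```bash
python3 -m handwheel '{"travel":[[0,-0.028,-0.02],[0,-0.057,-0.037],[0,-0.088,-0.053],[0,-0.12,-0.067],[0,-0.154,-0.077],[0,-0.188,-0.084],[0,-0.222,-0.088],[0,-0.24,-0.09],[0,-0.257,-0.09],[0,-0.257,-0.09],[0,-0.257,-0.09],[0,-0.257,-0.09]],"twist":[0,0,0,0,0,0,0,0,0,0,0,0],"fingers":[0,0,0,0,0,0,0,0,0,0,0,0]}' 60
python3 - <<'E'
from h import *
go([606.7,280,198.5],0)
a=optics.get_image("scene")[160:300,280:420]
cv2.imwrite("pics/c8.png",cv2.resize(a[:,:,::-1],(600,600),interpolation=cv2.INTER_CUBIC))
E
```

```text
clock: 16.95
eef_pos: [606.2, 279.7, 199.0]
eef_rot: [-0.0, -0.707, 0.708, -0.0]
wrist_force: [-5.2, 1.0, 2.7]
finger_gap: 14.1
gripper_force: 59.7
pos [606.175 279.69  198.984] j [ 0.724  0.424 -0.139  0.    -1.008 -0.725] F [-5.164  1.03   2.677] share [-0.001 -0.002  0.002] twist -0.001703833867547903
```

View pics/c8.png

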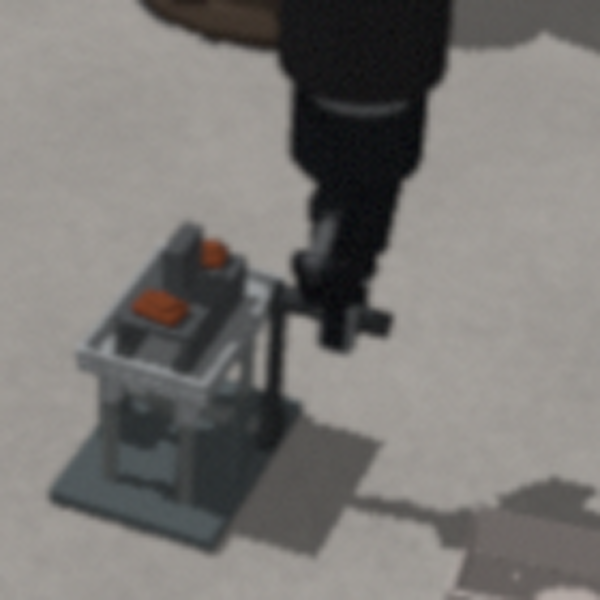

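The lever arm is vertical at crop (275,290)–(270,440), the tray is raised and the carrier sits flat inside the rim. The 5.2 N pull back towards −x matches the lever spring, so I'm handing in.

```bash
python3 -c "
from plant import ticket
print(ticket.sign_off())"
```

```text
the job is handed in; nothing more can be done
None
```

The job is handed in: the carrier sits flat and lengthwise inside the tray rim, and the gripper is holding the lever straight up, to within about 0.02 rad by the measured pose; the hand-in gave no verdict.

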